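Seat the drilling template on the jig's pins

TASK

Pick the drilling template whose holes match the spacing of the two pins on the dark jig board, and seat it on them: its round hole over the round pin, its oblong slot over the diamond pin, lying flat and fully down on the pine blank. Let go of it, and leave the other, shorter template where it lies.

Things in the scene. Friction and masses are not known exactly. Their poses are not given: they have to be found in the camera images.
- jig: Fixed dark board 240 x 120 x 18 mm, long along x. Pine blank 70 x 80 x 12 mm on its middle, top 30 mm above the bench. Steel pins on its centre line: round (diameter 20) at x = -65 mm, the robot's end; diamond (12 along x, 20 along y, corner to corner) at x = +65. Straight to 42 mm above the bench, tapering to 8 mm wide at 62. Origin: centre of its underside, z up. Yaw within 20 degrees of 0.
- template: Loose grey aluminium plate 190 x 90 x 8 mm, long along x, 0.35 kg; round hole (diameter 28) at x = -65 mm, the robot's end at the start, slot 44 (along x) x 28 mm at x = +65. Wooden grip rib on its middle: 60 mm along x, 24 wide (y), top 48 mm above the underside. Origin: centre of underside, z up. Starts flat on the bench. Seated: origin 30 mm above the jig's origin, x axes in line.
- round_hole (a point): Centre of the template's round hole at the plate's underside, 65 mm from the template's origin towards its -x. Belongs over the jig's round pin.
- short_template: The other template, too short for these pins: grey aluminium plate 150 x 90 x 8 mm, hole and slot only 90 mm apart, grip rib 40 mm long, 24 wide, top at 48 mm. Origin: centre of underside. Starts flat on the bench beside the matching one; either may be on the left. Leave it where it lies.
Not all that is in view belongs to the job. What is shaped like the template but orange is not meant.

How it is judged (in metres and radians):
At the end, for the whole second after the job is handed in: The matching template lies flat (within about 6 degrees) and fully down on the pine blank (underside within 6 mm of it), its round hole over the round pin and its middle over the jig's middle within 10 mm, so that the slot is over the diamond pin; it is at rest and released (z of template in the frame of jig between 0.025 and 0.036 m and z of round_hole in the frame of jig below 0.037 m and angle between template's own z axis and vertical below 0.1 rad and horizontal distance between template and jig below 0.01 m and x of round_hole in the frame of jig between -0.075 and -0.055 m and y of round_hole in the frame of jig between -0.01 and 0.01 m and linear speed of template below 0.02 m/s); the robot touches nothing.
It fails at once if the shorter template is moved by more than 30 mm (distance of short_template from where it was at the start of the episode above 0.03 m).
It also fails if it takes over 43 s, if anything falls off the work surface, if the arm or the gripper's body presses on something with over 40 N, if the wrist force passes 120 N, or if a joint passes its speed limit or range.

ROBOT

A 6-joint arm with a two-finger parallel gripper is mounted at the origin on the work surface. World frame = base frame: x ahead of the robot, y to its left, z up, the work surface at z = 0. Lengths are in m, angles in degrees, forces in N, time in s.
With the tool pointing down it reaches from about 0.4 to 0.825 m from the base axis. Payload 7 kg.
Tool frame: the origin (TCP) lies between the finger pads; the fingertips stand 19 mm ahead of it and the grasp point (between the pads) is the TCP; x points along the fingers, y is the direction in which the jaws open and shut, and the axes are right-handed (so a half turn about x gives the same grasp; the last joint's range is limited). The gripper opens to 88 mm and grips with 3 to 60 N. Pads are 19 mm wide; open, the fingers measure 130 mm over their backs; the gripper's body (78 mm by 193 mm) begins 47 mm behind the grasp point.
Start: joints at [88.241, 20.546, 0.682, 0, -70.136, -16.507], TCP at [0.212, 0.641, 0.246] pointing down, gripper open.
Joint ranges: [-176.03, 176.03], [-82.01, 121.73], [-58.28, 71.71], [-173.87, 95.51], [-174.79, -0.11], [-173.66, 173.66]. Speed limits (degrees/s): [136.94, 136.94, 172.46, 180, 180, 180].

INTERFACE

Orientations are given as [roll, pitch, yaw] about the fixed x, y, z axes, in that order (R = Rz(yaw) Ry(pitch) Rx(roll)).
In Python, from plant import r gives the robot as it stands.
- The arm moves only by the tool send_rows, never from a script. Its argument "plan" is a list of rows, each a list of 2 entries, a list of its own where there are three numbers: the shift along the tool's x, y, z scaled (see below), then the turn, a rotation vector about the tool's x, y, z scaled (see below). A call has exactly 5 rows; each row is the pose to reach, as a shift and turn from the pose measured when the call began, along the tool's axes at that moment; what a row does not reach only later rows make up. The controller multiplies each number of a shift by 0.15 m and each number of a turn by pi/4 rad. A row lasts 1/10 s, in which the tool goes at most 50 mm and 8.59 degrees, less where a joint would pass 70% of its speed; a pose out of reach is approached as far as the arm can. A call with a number of a shift or a turn outside -1 to 1 is refused whole. A call with a gripper value outside its range is refused whole. "jaw" is the opening, from -1 (shut) to 1 (fully open), so that 0 is half open, set as the call begins (left out, the last holds). The fingers move at their own pace and stop on an object; "force" is the grip in N (left out, the last holds). Time passes only in rows, so rows that repeat a pose let the fingers close, or fill a call up. It gives the time, the measured TCP pose, the force and the opening at its end, in the units of the state.
- r.get_state(): the state, without advancing time (a new reading comes with each control period).
- r.capture(name): name is "scene" or "side" or "wrist"; returns a dict with "color" (480x640x3 uint8, red, green, blue), "range_z" (480x640 float32, m along the optical axis (not along the pixel's ray), 0 where there is no reading), "mtx" (3x3 intrinsics, pixels), "k1" (the pictures are not rectified: a ray, as slopes to the right and down, at radius r is drawn at 1 + k1 r^2 times it, then the intrinsics apply), "pose" (4x4, takes a point from camera to world coordinates). Camera axes: x right, y down, z forward; pixel columns grow to the right and rows downward; lengths in m; the calibration is good to about 2 mm. A picture is of the moment at which its call begins.
- r.close_job(): hands the job in, once; it reports no verdict.
Trained networks look in a picture, given as the dict that the camera call returned (one of the last four; its "shot" number tells which), for a name from the list of things; names that differ only in an ending like _2 or _b are one class to them, and where a whole thing is asked for, a point or a joint stands for the part that bears it (a point fixed in the world has none). Each returns a list of dicts, best first, with "score" (0 to 1); they miss things now and then, are a little off and sometimes report something else, mostly with a low value. They report only what shows in the picture. A call takes as long as a camera call. They do not tell look-alikes from the thing itself.
- r.find_in(picture, target): "uv" ([column, row] in pixels, amid what is visible of it).
- r.trace(picture, target): "mask" (480x640 bool, what is visible of it) and "uv" ([column, row] in pixels, amid what is visible of it).
The state is a dict: "time_s": time; "joints": joint angles; "qd": joint speeds; "joint_torque": joint torques, N m; "tcp_pos": TCP position; "eef_rot": TCP orientation; "contact_force": force on the tool from outside, world axes, zero at the start; "moment": the same for the moment, N m; "gripper_width": finger opening in m.
Only numpy, scipy, OpenCV 4.12 (cv2) and the standard library are available. Lean on these libraries where they do the work, as an engineer would, in place of code of your own. Each camera call takes 0.05 s, during which the arm holds its last target. There are 200 camera calls.

## Working session

There is one attempt and no reset: what is moved stays moved. The work goes in short steps, Python scripts to look and compute and a tool call to move; the robot and the scene stay as the last step left them, time stands still between calls to the robot, and variables do not carry over. Pictures are saved under pics/ and viewed, about 8 in all and at most 12, crops included, and the job is handed in when it is done.

Besides the shell and the picture viewer there is one more tool, called after "Request:" as name([rows], argument=value, ...), one row to a line, values as JSON. send_rows: Moves the arm, as the interface text tells. Its arguments: {"type":"object","properties":{"plan":{"type":"array"},"jaw":{"type":"number"},"force":{"type":"number"}},"required":["plan"]}

```bash
ls; mkdir -p pics
cat > h.py <<'E'
import numpy as np, cv2
from plant import r
def world(p, uv, z=None):
    """pixels -> world points, using range (or plane z if given)"""
    K=p["mtx"];uv=np.atleast_2d(uv).astype(float)
    d=((uv-[K[0][2],K[1][2]])/[K[0][0],K[1][1]])
    s=d.copy()
    for _ in range(10): s=d/(1+p["k1"]*(s**2).sum(1,keepdims=True))
    ray=np.c_[s,np.ones(len(s))];T=np.array(p["pose"])
    if z is None:
        i=uv.round().astype(int);k=p["range_z"][i[:,1],i[:,0]]
    else:
        k=(z-T[2,3])/(ray@T[:3,:3].T)[:,2]
    return (ray*np.c_[k])@T[:3,:3].T+T[:3,3]
def save(p,n,crop=None,scale=1):
    c=p["color"]
    if crop: c=c[crop[1]:crop[3],crop[0]:crop[2]]
    cv2.imwrite("pics/"+n,cv2.resize(c[...,::-1],None,fx=scale,fy=scale))
E
python3 - <<'E'
from h import *
print(r.get_state())
ims=[]
for n in("scene","wrist"):
    p=r.capture(n); ims.append(p["color"]); print(n,np.round(p["pose"],3).tolist())
    for t in("template","short_template","jig","round_hole"):
        for d in r.trace(p,t): 
            v,u=np.nonzero(d["mask"]&(p["range_z"]>0))
            w=world(p,np.c_[u,v]) if len(u) else np.zeros((1,3))
            print(n,t,round(d["score"],2),np.round(d["uv"]),len(u),np.median(w,0).round(3))
cv2.imwrite("pics/a.png",cv2.resize(np.hstack(ims),(800,300))[...,::-1])
save(r.capture("scene"),"scene.png")
E
```

```text
pics
{'time_s': 0.0, 'joints': array([ 8.82436240e+01,  2.05905187e+01,  6.33605208e-01, -2.27528489e-02,
       -7.01335329e+01, -1.65099374e+01]), 'qd': array([-0.02743478,  0.02514381,  0.04303992,  0.02747688, -0.07388334,
        0.07704886]), 'joint_torque': array([-2.43899194e-04, -5.82708764e+01,  2.93058425e+01,  6.99742019e+00,
        6.92840738e-03, -1.74475194e-04]), 'tcp_pos': array([0.21139834, 0.64056424, 0.24462343]), 'eef_rot': array([  93.20658582,   89.90705815, -105.06747657]), 'contact_force': array([ 0.24659382,  0.38422039, -0.42438157]), 'moment': array([-0.04971407, -0.02887939,  0.0283194 ]), 'gripper_width': 0.0872806590157454}
scene [[-0.267, 0.821, -0.504, 1.009], [0.964, 0.223, -0.147, 0.218], [-0.009, -0.525, -0.851, 0.999], [0.0, 0.0, 0.0, 1.0]]
scene template 0.75 [474. 225.] 3809 [0.322 0.317 0.007]
scene template 0.72 [454. 346.] 4963 [0.569 0.326 0.007]
scene short_template 0.87 [338. 308.] 3444 [0.548 0.113 0.007]
scene jig 0.64 [149. 258.] 7862 [ 0.557 -0.244  0.018]
scene round_hole 0.81 [470. 226.] 3639 [0.322 0.317 0.007]
scene round_hole 0.69 [456. 346.] 4991 [0.569 0.326 0.007]
wrist [[-0.313, -0.906, -0.284, 0.289], [-0.95, 0.299, 0.093, 0.615], [0.0, 0.299, -0.954, 0.384], [0.0, 0.0, 0.0, 1.0]]
wrist template 0.88 [621.  40.] 3521 [0.267 0.35  0.007]
wrist round_hole 0.79 [622.  40.] 3494 [0.267 0.35  0.007]
```

View pics/scene.png

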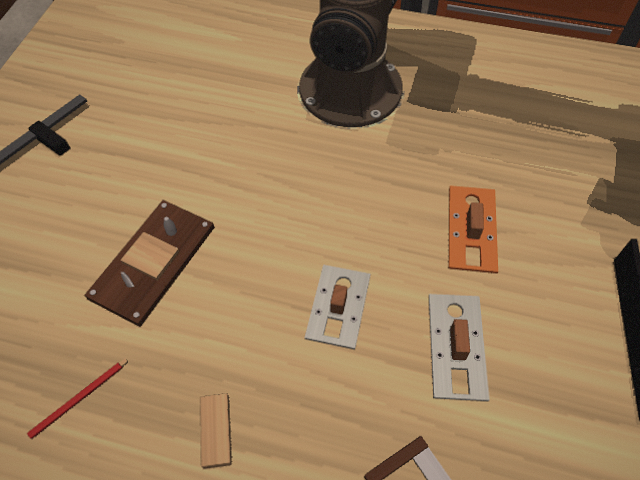

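The picture shows three candidates: an orange look-alike at (474,225), a small grey template at (338,308) and a long grey one at (454,346). By the description it should be the long grey one. The jig is at (149,258), its round pin at (169,227) and the diamond pin at (127,280). Next I measure and crop.

```bash
cat >> h.py <<'E'
def rect(p,mask,lo,hi):
    v,u=np.nonzero(mask&(p["range_z"]>0));w=world(p,np.c_[u,v]);w=w[(w[:,2]>lo)&(w[:,2]<hi)]
    (c,s,a)=cv2.minAreaRect((w[:,:2]*1000).astype(np.float32))
    if s[0]<s[1]: s=s[::-1];a+=90
    a=(a+90)%180-90
    return np.round(c,1),np.round(s,1),round(a,2),len(w)
E
python3 - <<'E'
from h import *
p=r.capture("scene")
for t in("template","short_template"):
    for d in r.trace(p,t): print(t,np.round(d["uv"]),"plate",rect(p,d["mask"],.002,.014),"rib",rect(p,d["mask"],.043,.054), p["color"][d["mask"]].mean(0).round())
for d in r.trace(p,"jig"): print("jig",rect(p,d["mask"],.012,.024),"blank",rect(p,d["mask"],.027,.033),"pins",rect(p,d["mask"],.036,.07))
save(p,"crop.png",(290,180,520,410),2.5)
E
```

```text
template [458. 347.] plate (array([559. , 328.9]), array([192.2,  90.7]), 12.22, 4206) rib (array([560.2, 328.5]), array([60.5, 24.3]), 12.84, 458) [156. 143. 130.]
template [474. 226.] plate (array([309.5, 320.3]), array([198.2,  92.1]), 7.78, 2996) rib (array([310.1, 319.9]), array([61., 24.]), 8.33, 324) [162.  94.  55.]
short_template [340. 306.] plate (array([541. , 110.3]), array([154.5,  90.7]), 2.77, 2995) rib (array([542.4, 110.7]), array([40.6, 23.5]), 4.03, 267) [159. 146. 132.]
jig (array([ 542. , -250.5]), array([242.6, 125.4]), -12.57, 5568) blank (array([ 546.7, -249.5]), array([109.8, 103.4]), 26.23, 1281) pins (array([ 542.3, -247.8]), array([144.1,  17.1]), -12.73, 170)
```

View pics/crop.png

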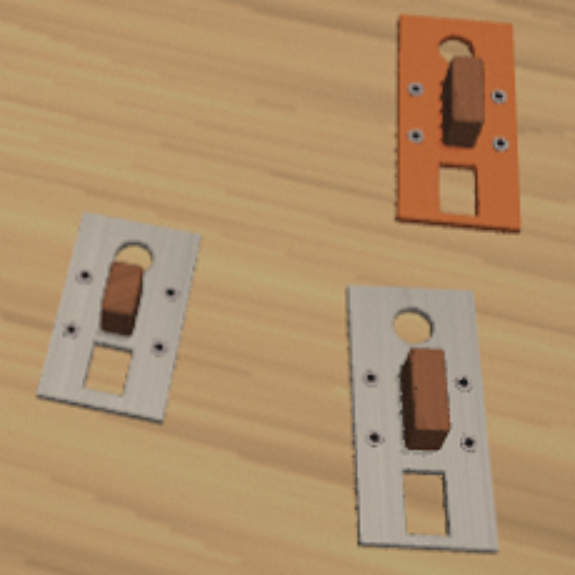

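The choice is confirmed: the long grey plate at (454,346) measures 192x91 with a 60 mm rib. The other grey one measures 154 with a 40 mm rib, and the third is orange. I'll write a planning helper next.

```bash
cat >> h.py <<'E'
from scipy.spatial.transform import Rotation as R
def plan(pos,jawdeg):
    """units for shift & turn from the present pose, tool pointing down, jaws along jawdeg (mod 180, nearest)"""
    s=r.get_state();C=R.from_euler("xyz",s["eef_rot"],degrees=True).as_matrix();best=None
    for a in(jawdeg,jawdeg+180):
        y=np.array([np.cos(np.radians(a)),np.sin(np.radians(a)),0]);x=np.array([0,0,-1.])
        G=np.c_[x,y,np.cross(x,y)];v=R.from_matrix(C.T@G).as_rotvec()
        if best is None or np.linalg.norm(v)<np.linalg.norm(best):best=v
    print("t",round(s["time_s"],2),"tcp",s["tcp_pos"].round(4),"rot",s["eef_rot"].round(2),"w",round(s["gripper_width"],4),"F",s["contact_force"].round(1),"j6",s["joints"][5].round(1))
    print("shift",(C.T@(np.array(pos)-s["tcp_pos"])/.15).round(3),"turn",(best/(np.pi/4)).round(3), "jaw now",np.degrees(np.arctan2(C[1,1],C[0,1])).round(2))
E
python3 -c "
from h import *
plan((.56,.3285,.2),102.5)"
```

```text
t 0.75 tcp [0.2116 0.641  0.2456] rot [-24.25  90.   137.48] w 0.0876 F [-0.9 -0.2  0.5] j6 -16.5
shift [ 0.304  1.25  -2.859] turn [-0.684  0.     0.   ] jaw now -108.27
```

Request:
send_rows([
  [[0.02,0.08,-0.2],[0,0,0]],
  [[0.04,0.17,-0.4],[0,0,0]],
  [[0.06,0.26,-0.6],[0,0,0]],
  [[0.08,0.35,-0.8],[0,0,0]],
  [[0.1,0.43,-1.0],[0,0,0]],
], jaw=1)

```text
time_s: 1.25
tcp_pos: [0.3346, 0.5317, 0.2307]
eef_rot: [-82.3, 90.0, 79.5]
contact_force: [0.7, 0.4, -0.9]
gripper_width: 0.0874
```

Request:
send_rows([
  [[0.02,0.08,-0.2],[0,0,0]],
  [[0.04,0.17,-0.4],[0,0,0]],
  [[0.06,0.26,-0.6],[0,0,0]],
  [[0.08,0.35,-0.8],[0,0,0]],
  [[0.1,0.43,-1.0],[0,0,0]],
])

```text
time_s: 1.75
tcp_pos: [0.4577, 0.4224, 0.2158]
eef_rot: [-94.7, 90.0, 67.0]
contact_force: [1.2, 1.5, 0.8]
gripper_width: 0.0871
```

```bash
python3 -c "
from h import *
plan((.56,.3285,.2),102.5)"
```

```text
t 1.75 tcp [0.4577 0.4224 0.2158] rot [-94.71  89.96  67.05] w 0.0871 F [1.2 1.5 0.8] j6 11.1
shift [ 0.105  0.381 -0.844] turn [-0.683 -0.     0.001] jaw now -108.25
```

Request:
send_rows([
  [[0.02,0.1,-0.22],[-0.17,0,0]],
  [[0.05,0.2,-0.45],[-0.34,0,0]],
  [[0.1,0.3,-0.7],[-0.51,0,0]],
  [[0.1,0.38,-0.845],[-0.683,0,0]],
  [[0.1,0.38,-0.845],[-0.683,0,0]],
])

```text
time_s: 2.25
tcp_pos: [0.562, 0.3261, 0.2002]
eef_rot: [45.6, 90.0, -121.8]
contact_force: [-0.2, -0.0, -0.2]
gripper_width: 0.0877
```

```bash
python3 -c "
from h import *
p=r.capture('wrist')
save(p,'w1.png')
for d in r.trace(p,'template'): print(d['uv'],rect(p,d['mask'],.002,.014),rect(p,d['mask'],.040,.054))
plan((.56,.3285,.034),102.5)"
```

```text
[260.9, 405.3] (array([361.4, 328.8]), array([92.3, 64.5]), -77.79, 3305) (array([0., 0.]), array([0., 0.]), 0.0, 0)
[317.4, 211.4] (array([557.5, 328.8]), array([190.2,  90.5]), 12.54, 18310) (array([558.7, 329.1]), array([59.4, 23.9]), 12.82, 2447)
t 2.35 tcp [0.5606 0.3281 0.2006] rot [-116.38   89.96   75.92] w 0.0877 F [-0.3  0.7 -1. ] j6 54.8
shift [ 1.111 -0.003  0.003] turn [-0.004 -0.     0.001] jaw now -77.7
```

View pics/w1.png

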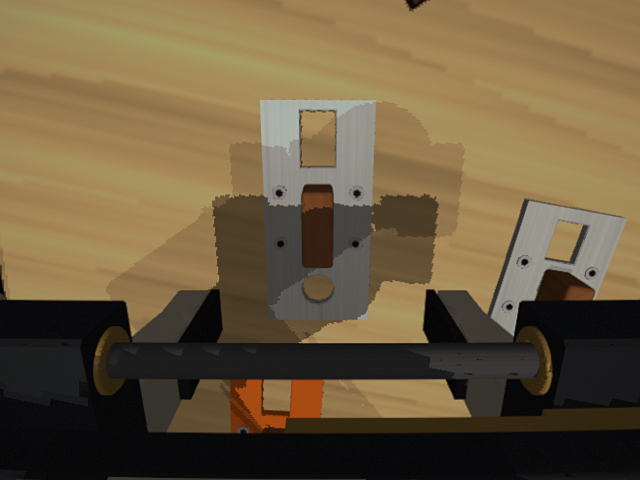

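The wrist view shows the long template centred under the tool, rib at (317,227) and hole at (318,287). The two measurements agree to about 1.5 mm. I descend.

Request:
send_rows([
  [[0.25,0,0.01],[0,0,0]],
  [[0.5,0,0.01],[0,0,0]],
  [[0.7,0,0.01],[0,0,0]],
  [[0.85,0,0.01],[0,0,0]],
  [[0.95,0,0.01],[0,0,0]],
])

```text
time_s: 2.85
tcp_pos: [0.5578, 0.3284, 0.0565]
eef_rot: [10.1, 89.9, -157.7]
contact_force: [-0.0, 1.4, 0.8]
gripper_width: 0.0876
```

```bash
python3 -c "
from h import *
plan((.5585,.3288,.034),102.6)"
```

```text
t 2.85 tcp [0.5578 0.3284 0.0565] rot [  10.06   89.93 -157.66] w 0.0876 F [-0.   1.4  0.8] j6 54.6
shift [ 0.15  -0.001 -0.005] turn [-0.007  0.002 -0.   ] jaw now -77.72
```

Request:
send_rows([
  [[0.07,0,0],[0,0,0]],
  [[0.14,0,0],[0,0,0]],
  [[0.15,0,0],[0,0,0]],
  [[0.15,0,0],[0,0,0]],
  [[0.15,0,0],[0,0,0]],
])

```text
time_s: 3.35
tcp_pos: [0.5583, 0.3288, 0.035]
eef_rot: [-109.2, 90.0, 83.1]
contact_force: [0.7, 0.4, 0.3]
gripper_width: 0.0876
```

Request:
send_rows([
  [[0,0,0],[0,0,0]],
  [[0,0,0],[0,0,0]],
  [[0,0,0],[0,0,0]],
  [[0,0,0],[0,0,0]],
  [[0,0,0],[0,0,0]],
], jaw=-1, force=50)

```text
time_s: 3.85
tcp_pos: [0.5583, 0.3288, 0.035]
eef_rot: [-103.8, 90.0, 88.5]
contact_force: [0.3, 0.2, -0.7]
gripper_width: 0.0532
```

Request:
send_rows([
  [[0,0,0],[0,0,0]],
  [[0,0,0],[0,0,0]],
  [[0,0,0],[0,0,0]],
  [[0,0,0],[0,0,0]],
  [[0,0,0],[0,0,0]],
])

```text
time_s: 4.35
tcp_pos: [0.5583, 0.3289, 0.035]
eef_rot: [-109.7, 90.0, 82.6]
contact_force: [-0.6, 1.0, -0.5]
gripper_width: 0.0239
```

Request:
send_rows([
  [[0,0,0],[0,0,0]],
  [[-0.1,0,0],[0,0,0]],
  [[-0.35,0,0],[0,0,0]],
  [[-0.65,0,0],[0,0,0]],
  [[-0.95,0,0],[0,0,0]],
])

```text
time_s: 4.85
tcp_pos: [0.5578, 0.3282, 0.1793]
eef_rot: [8.2, 89.9, -159.5]
contact_force: [0.2, 2.2, -2.9]
gripper_width: 0.0238
```

```bash
python3 -c "
from h import *
plan((.542,-.2495,.18),77.4)"
```

```text
t 4.85 tcp [0.5578 0.3282 0.1793] rot [   8.17   89.94 -159.55] w 0.0238 F [ 0.2  2.2 -2.9] j6 54.6
shift [-3.000e-03  3.741e+00  9.220e-01] turn [ 0.553  0.001 -0.   ] jaw now -77.72
```

Request:
send_rows([
  [[0,0.1,0.02],[0,0,0]],
  [[0,0.27,0.07],[0,0,0]],
  [[0,0.47,0.12],[0,0,0]],
  [[0,0.7,0.17],[0,0,0]],
  [[0,0.94,0.23],[0,0,0]],
])

```text
time_s: 5.35
tcp_pos: [0.5534, 0.1817, 0.1796]
eef_rot: [0.6, 89.9, -167.1]
contact_force: [0.4, -0.2, -3.3]
gripper_width: 0.0236
```

Request:
send_rows([
  [[0,0.2,0.05],[0,0,0]],
  [[0,0.4,0.1],[0,0,0]],
  [[0,0.6,0.15],[0,0,0]],
  [[0,0.8,0.2],[0,0,0]],
  [[0,0.98,0.24],[0,0,0]],
])

```text
time_s: 5.85
tcp_pos: [0.5486, 0.0287, 0.18]
eef_rot: [-6.2, 89.9, -174.0]
contact_force: [0.6, -0.3, -3.2]
gripper_width: 0.024
```

Request:
send_rows([
  [[0,0.2,0.05],[0,0,0]],
  [[0,0.4,0.1],[0,0,0]],
  [[0,0.6,0.15],[0,0,0]],
  [[0,0.8,0.2],[0,0,0]],
  [[0,0.98,0.24],[0,0,0]],
])

```text
time_s: 6.35
tcp_pos: [0.5437, -0.1241, 0.1803]
eef_rot: [-15.1, 89.9, 177.2]
contact_force: [1.3, 0.9, -4.0]
gripper_width: 0.0238
```

```bash
python3 -c "
from h import *
plan((.542,-.2495,.18),77.4)"
```

```text
t 6.35 tcp [ 0.5437 -0.1241  0.1803] rot [-15.05  89.87 177.19] w 0.0238 F [ 1.3  0.9 -4. ] j6 95.0
shift [0.002 0.814 0.188] turn [0.552 0.003 0.   ] jaw now -77.75
```

Request:
send_rows([
  [[0,0.2,0.05],[0.13,0,0]],
  [[0,0.42,0.1],[0.28,0,0]],
  [[0,0.65,0.15],[0.44,0,0]],
  [[0,0.814,0.188],[0.55,0,0]],
  [[0,0.814,0.188],[0.55,0,0]],
])

```text
time_s: 6.85
tcp_pos: [0.541, -0.2522, 0.1802]
eef_rot: [13.3, 89.8, -179.5]
contact_force: [-0.0, 0.9, -3.3]
gripper_width: 0.0235
```

Run:
```python
from h import *
p=r.capture("wrist"); q=r.capture("side"); s=r.capture("scene")
plan((.542,-.2495,.18),77.4)
for n,c in(("wrist",p),("scene",s),("side",q)):
    for t,zs in(("template",((.140,.162),(.178,.2))),("jig",((.012,.024),(.036,.07)))):
        for d in r.trace(c,t):
            for lo,hi in zs:
                try: print(n,t,np.round(d["uv"]),round(d["score"],2),lo,rect(c,d["mask"],lo,hi))
                except Exception as e: print(e)
cv2.imwrite("pics/b.png",np.hstack([cv2.resize(x["color"],(400,300)) for x in(p,q)])[...,::-1])
```

```text
t 7.0 tcp [ 0.5414 -0.2493  0.1802] rot [  1.44  89.84 168.94] w 0.0238 F [ 0.4  0.9 -3. ] j6 83.5
shift [ 0.002  0.    -0.004] turn [ 0.002  0.004 -0.   ] jaw now -102.5
wrist template [323. 210.] 0.8 0.14 (array([ 553.4, -255.1]), array([164.5,  90.7]), -12.68, 37674)
wrist template [323. 210.] 0.8 0.178 (array([ 541.5, -252.4]), array([60.1, 24.2]), -12.83, 7785)
wrist jig [319. 126.] 0.67 0.012 (array([ 616.6, -266.8]), array([120.2,  85. ]), 77.6, 8632)
wrist jig [319. 126.] 0.67 0.036 (array([ 604.7, -264.8]), array([16.2, 10. ]), -73.28, 272)
scene template [472. 227.] 0.81 0.14 (array([0., 0.]), array([0., 0.]), 0.0, 0)
scene template [472. 227.] 0.81 0.178 (array([0., 0.]), array([0., 0.]), 0.0, 0)
scene template [117. 237.] 0.57 0.14 (array([ 542.1, -249.3]), array([193.1,  94.3]), -12.93, 2516)
scene template [117. 237.] 0.57 0.178 (array([ 568.5, -254.9]), array([26., 14.]), -82.6, 112)
scene jig [152. 267.] 0.83 0.012 (array([ 542.3, -249.6]), array([241.8, 123.9]), -12.56, 4705)
scene jig [152. 267.] 0.83 0.036 (array([ 541.9, -249.2]), array([144.1,  16.9]), -13.37, 165)
side template [433. 295.] 0.77 0.14 (array([ 540.1, -250.7]), array([192. ,  94.7]), -12.68, 3126)
side template [433. 295.] 0.77 0.178 (array([ 521.3, -241.2]), array([36.1, 19.8]), 77.17, 229)
side template [190. 186.] 0.7 0.14 (array([0., 0.]), array([0., 0.]), 0.0, 0)
side template [190. 186.] 0.7 0.178 (array([0., 0.]), array([0., 0.]), 0.0, 0)
side jig [441. 346.] 0.72 0.012 (array([ 540. , -250.6]), array([241.8, 122.5]), -12.55, 5690)
side jig [441. 346.] 0.72 0.036 (array([ 536.2, -251.3]), array([142.9,  20.2]), -10.99, 254)
```

View pics/b.png

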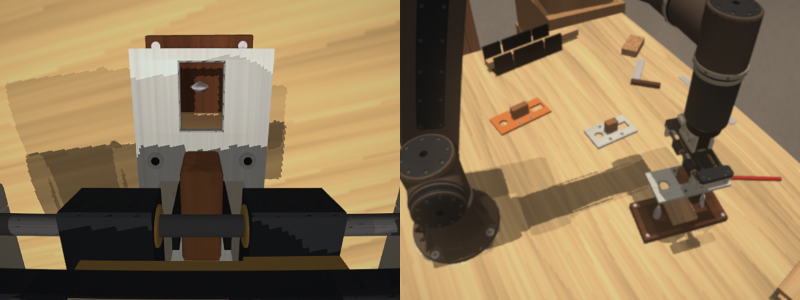

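The views agree. The held template is over the jig within about 0.5 mm and 0.3°, and the diamond pin shows in the middle of the slot at (200,88) in the left image. I lower it.

Request:
send_rows([
  [[0.12,0,0],[0,0.004,0]],
  [[0.27,0,0],[0,0.004,0]],
  [[0.42,0,0],[0,0.004,0]],
  [[0.52,0,0],[0,0.004,0]],
  [[0.53,0,0],[0,0.004,0]],
])

```text
time_s: 7.8
tcp_pos: [0.5407, -0.248, 0.0989]
eef_rot: [7.2, 89.8, 174.8]
contact_force: [-0.6, 0.0, -3.6]
gripper_width: 0.0241
```

Run:
```python
from h import *
q=r.capture("side")
plan((.5416,-.2495,.066),77.4)
for t,lo,hi in(("template",.06,.082),("jig",.012,.024)):
    for d in r.trace(q,t)[:2]: print(t,d["uv"],rect(q,d["mask"],lo,hi))
```

```text
t 7.85 tcp [ 0.5415 -0.2483  0.1   ] rot [  26.72   89.93 -165.67] w 0.0237 F [ 0.4  0.2 -3.4] j6 83.4
shift [ 0.227  0.007 -0.003] turn [ 0.005  0.001 -0.001] jaw now -102.39
template [191.1, 185.5] (array([0., 0.]), array([0., 0.]), 0.0, 0)
template [422.3, 327.0] (array([ 539.1, -247.6]), array([190.2,  94.5]), -12.2, 2506)
jig [430.7, 358.7] (array([ 540. , -250.4]), array([242.3, 123.1]), -12.32, 4154)
```

Request:
send_rows([
  [[0.04,0.008,0],[0.004,0,0]],
  [[0.09,0.008,0],[0.004,0,0]],
  [[0.14,0.008,0],[0.004,0,0]],
  [[0.19,0.008,0],[0.004,0,0]],
  [[0.22,0.008,0],[0.004,0,0]],
])

```text
time_s: 8.45
tcp_pos: [0.542, -0.2498, 0.0677]
eef_rot: [146.9, 89.9, -45.6]
contact_force: [-0.8, 0.4, -3.2]
gripper_width: 0.0237
```

Run:
```python
from h import *
q=r.capture("side")
plan((.5416,-.2495,.065),77.4)
for t,lo,hi in(("template",.033,.05),("jig",.012,.024)):
    for d in r.trace(q,t)[:2]: print(t,d["uv"],rect(q,d["mask"],lo,hi))
save(q,"side.png",(340,220,540,400),3)
```

```text
t 8.5 tcp [ 0.5417 -0.2497  0.0671] rot [100.44  89.97 -92.14] w 0.0239 F [-0.8 -0.1 -3.9] j6 83.4
shift [ 0.014 -0.001  0.001] turn [ 0.    -0.    -0.001] jaw now -102.58
jig [424.7, 365.7] (array([ 540.2, -251.1]), array([242. , 122.7]), -12.67, 3177)
```

View pics/side.png

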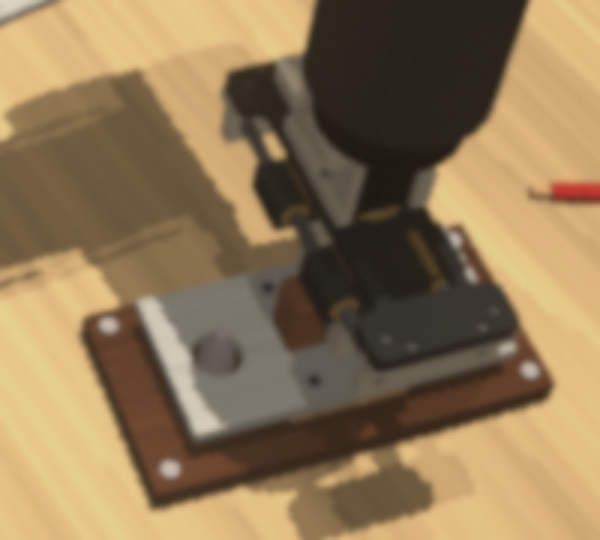

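The crop shows the round pin standing up through the round hole at (217,350), with the plate about 2 mm above the blank. I press down gently, release, then lift.

Request:
send_rows([
  [[0.006,0,0],[0,0,0]],
  [[0.012,0,0],[0,0,0]],
  [[0.015,0,0],[0,0,0]],
  [[0.015,0,0],[0,0,0]],
  [[0.015,0,0],[0,0,0]],
])

```text
time_s: 9.1
tcp_pos: [0.5423, -0.2499, 0.0661]
eef_rot: [152.3, 89.9, -40.3]
contact_force: [-0.6, -0.6, -2.8]
gripper_width: 0.0239
```

Request:
send_rows([
  [[0,0,0],[0,0,0]],
  [[0,0,0],[0,0,0]],
  [[0,0,0],[0,0,0]],
  [[0,0,0],[0,0,0]],
  [[0,0,0],[0,0,0]],
], jaw=0.3)

```text
time_s: 9.6
tcp_pos: [0.5424, -0.2499, 0.0663]
eef_rot: [155.8, 89.9, -36.8]
contact_force: [0.2, -0.8, 0.8]
gripper_width: 0.0551
```

Request:
send_rows([
  [[0,0,0],[0,0,0]],
  [[0,0,0],[0,0,0]],
  [[0,0,0],[0,0,0]],
  [[0,0,0],[0,0,0]],
  [[0,0,0],[0,0,0]],
])

```text
time_s: 10.1
tcp_pos: [0.5424, -0.2499, 0.0662]
eef_rot: [155.2, 89.9, -37.4]
contact_force: [0.3, -0.3, -0.1]
gripper_width: 0.057
```

Request:
send_rows([
  [[-0.1,0,0],[0,0,0]],
  [[-0.3,0,0],[0,0,0]],
  [[-0.55,0,0],[0,0,0]],
  [[-0.8,0,0],[0,0,0]],
  [[-1,0,0],[0,0,0]],
])

```text
time_s: 10.6
tcp_pos: [0.5425, -0.2499, 0.2187]
eef_rot: [166.0, 89.8, -26.6]
contact_force: [0.9, -0.3, -0.4]
gripper_width: 0.0569
```

Run:
```python
from h import *
for n in("side","wrist","scene"):
    q=r.capture(n)
    if n!="scene": save(q,n+"_end.png",(340,220,540,400) if n=="side" else None,3 if n=="side" else 1)
    for t in("template","short_template","jig"):
        for d in r.trace(q,t)[:3]:
            if t=="jig" : print(n,t,rect(q,d["mask"],.012,.024))
            elif t=="template":
                print(n,t,d["uv"],"plate",rect(q,d["mask"],.032,.045),"rib",rect(q,d["mask"],.07,.086))
                v,u=np.nonzero(d["mask"]&(q["range_z"]>0));w=world(q,np.c_[u,v]);w=w[(w[:,2]>.032)&(w[:,2]<.045)]
                if len(w)>300:
                    a=np.linalg.lstsq(np.c_[w[:,:2]-w[:,:2].mean(0),np.ones(len(w))],w[:,2],rcond=None)[0];print("  plane slope,z",a.round(4))
            else: print(n,t,d["uv"],rect(q,d["mask"],.002,.014))
print(r.get_state()["time_s"])
```

```text
side template [192.0, 188.0] plate (array([306.1, 311.6]), array([61.2, 26.9]), -13.05, 145) rib (array([0., 0.]), array([0., 0.]), 0.0, 0)
side template [445.1, 330.5] plate (array([ 542.3, -249.8]), array([192.9,  93.4]), -12.28, 3962) rib (array([ 541. , -250.4]), array([61.4, 26.3]), -11.47, 538)
  plane slope,z [-0.0014  0.0031  0.0391]
side short_template [335.8, 208.4] (array([539.7, 112.7]), array([155.1, 101.8]), 2.46, 1863)
side jig (array([ 540.2, -251.4]), array([242.7, 121.7]), -12.92, 3269)
wrist template [322.0, 208.4] plate (array([ 541.5, -249.8]), array([190.4,  90.7]), -12.56, 19919) rib (array([ 542.7, -250.1]), array([59.5, 23.7]), -11.87, 2665)
  plane slope,z [-0.0006  0.0009  0.0378]
wrist short_template [11.7, 310.8] (array([518.5,  68.6]), array([59.4, 11.7]), 0.1, 479)
wrist jig (array([ 541.2, -250.4]), array([240.4, 120.7]), -12.38, 14548)
scene template [474.4, 227.3] plate (array([309.4, 319.9]), array([63. , 24.6]), 8.43, 146) rib (array([0., 0.]), array([0., 0.]), 0.0, 0)
scene template [146.7, 253.8] plate (array([ 543.4, -249.6]), array([193.2,  94.1]), -12.55, 3270) rib (array([ 544.5, -249.5]), array([62.1, 28. ]), -11.71, 465)
  plane slope,z [-0.006  -0.0025  0.0371]
scene short_template [339.7, 306.3] (array([540.9, 110.5]), array([152.9,  90.1]), 2.76, 2969)
scene jig (array([ 542.4, -249.5]), array([242. , 123.2]), -12.21, 2714)
11.2
```

View pics/side_end.png

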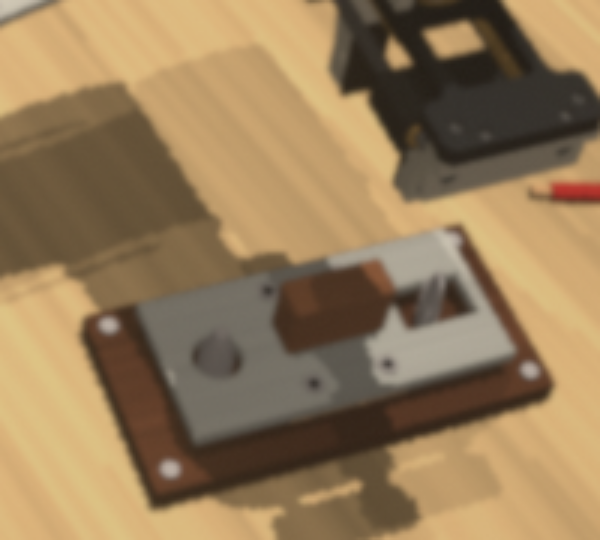

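The final crop shows both pins standing through the hole at (217,355) and the slot at (430,300). The plate top is at 37–39 mm (38 expected), flat within 0.4°, and the gripper is clear. I hand the job in.

```bash
python3 -c "
from plant import r
print(r.close_job())"
```

```text
the job is handed in; nothing more can be done
None
```

The matching template, the long grey one, is seated on the jig and released. I handed the job in at about 11 s of the 43 s allowed, and it reported no verdict.

What the last checks showed:
- **Position:** the template's middle was within about 1 mm of the jig's middle in the wrist and scene cameras. The side camera put it about 2.5 mm off, still inside the 10 mm limit.
- **Height and tilt:** the plate's top was at 37–39 mm, where 38 mm is fully down. It lay flat within 0.4°.
- **Yaw:** the template and jig agreed within about 0.7°.
- **Pins:** the side picture showed the round pin through the round hole and the diamond pin through the slot.
- **Other template:** the short template had not moved (under 1 mm in the scene camera). The orange look-alike was not touched.
- **Gripper:** it was open and about 150 mm above the seated template.

Two readings did not fit. The trained network missed the template once in the side view just before release, so I checked that picture by eye. The wrist view saw only a sliver of the short template, so I used the scene camera for it.

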